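Prop open the carver's tool chest

TASK

The lid of the wood-carver's tool chest is tipped up, nearly upright, with nothing to hold it. Swing the steel prop rod up out of its clip on the end of the chest, then ease the lid down until the slot on its edge sits on the bend of the rod and the rod carries it. Do not let the lid fall shut, and leave the bowl, the mallet and the loose wooden strip where they are.

Things in the scene. Friction and masses are not known exactly. Their poses are not given: they have to be found in the camera images.
- chest: Open wooden tool chest, fixed to the bench, 200 mm along its x, 240 along its y, 90 high, walls 12. Origin: centre of its underside. Its own y points from the lid's hinge to the chest's open side. The lid's hinge line runs along chest x at chest y = -120 mm, z = 90. The prop rod's pivot is at chest (122, 65, 115) mm, outside the chest's +x end; the rod swings in an upright plane parallel to chest y-z.
- lid (a joint): Lid angle, rad: 0 shut (over the chest, towards +y), 1.55 upright at its stop. Pine board 210 mm along x, 250 from hinge to free edge, 12 thick. The stiff hinge keeps it up above about 1.15; below that it sinks slowly by its own weight until something carries it. 1 to 2 N on its back (outer face, hinge side) near the free edge tips it down. Resting on the prop it reads about 0.8 to 1.0.
- lid_edge (a point): Middle of the lid's free (upper) edge, half-way through its thickness; x along the edge, y along the board away from the hinge, z out of the board's back (outer) face, which is 6 mm from here.
- lid_slot (a point): Centre of where the rod sits in the slot: a dark steel notch under a bracket that sticks out from the lid's +x side near its free edge, 228 mm from the hinge. The notch opens along the point's -z (the lid's underside); it is 44 mm wide between its cheeks along the lid's y, flaring to about 65 mm at the mouth, about 26 mm deep; the rod may rest anywhere between the cheeks, up against the notch's roof. The bracket reaches 132 mm out along chest x from the chest's middle.
- prop (a joint): Angle of the prop rod, rad: 0 lying level in its clip, pointing from its pivot to chest -y; growing as its bend swings up; it is brought up to its stop at 1.4. Anything from 1.2 up to the stop will enter the slot. A stiff pivot lets it stay where it is left; about 1 N at the bend moves it. The clip is a plain open rest and does not hold it.
- prop_elbow (a point): The bend of the prop rod, on its centre line, 152 mm from the pivot: the part that goes into the slot. The rod is bare round steel 12 mm thick.
- prop_grip (a point): On the finger grip of the prop rod: past its bend the rod runs on 93 mm, level, along chest +x, away from the chest. This point is 70 mm out from the bend on its centre line, 12 mm thick, 115 mm above the bench when the rod is in its clip. It is free all round and may be pinched from above, across it; it turns between the fingers as the rod swings.
- bowl: Bystander: shallow carved wooden bowl, 124 mm across, 50 high; origin under its centre.
- mallet: Bystander: wooden carver's mallet standing on its head, 84 mm across, 230 high; origin under its centre.
- dowel: Bystander: loose straight wooden strip lying on the bench, 14 by 14 by 200 mm; origin under its centre, length along its y.

How it is judged (in metres and radians):
At the end, for the whole second after the job is handed in: The bend of the prop rod lies in the lid's slot (between its cheeks: within 22 mm of the slot's middle along the lid; up against its roof: within 12 mm), the lid rests on it at 0.7 to 1.1 rad, and lid and rod are still (y of prop_elbow in the frame of lid_slot between -0.022 and 0.022 m and z of prop_elbow in the frame of lid_slot between -0.012 and 0.012 m and value of joint lid between 0.7 and 1.1 rad and velocity of joint lid between -0.05 and 0.05 rad/s and velocity of joint prop between -0.05 and 0.05 rad/s); the robot touches nothing.
It fails at once if the lid falls shut (below 0.5 rad) (value of joint lid below 0.5 rad).
It fails at once if the bowl is moved more than 30 mm (distance of bowl from where it was at the start of the episode above 0.03 m).
It fails at once if the mallet is moved more than 30 mm (distance of mallet from where it was at the start of the episode above 0.03 m).
It fails at once if the dowel is moved more than 30 mm (distance of dowel from where it was at the start of the episode above 0.03 m).
It also fails if it takes over 51 s, if anything falls off the work surface, if the arm or the gripper's body presses on something with over 40 N, if the wrist force passes 120 N, or if a joint passes its speed limit or range.

ROBOT

A 7-joint arm with a two-finger parallel gripper is mounted at the origin on the work surface. World frame = base frame: x ahead of the robot, y to its left, z up, the work surface at z = 0. Lengths are in mm, angles in degrees, forces in N, time in s.
With the tool pointing down it reaches from about 425 to 875 mm from the base axis. Payload 4.7 kg.
Tool frame: the origin (TCP) lies between the finger pads; the fingertips stand 22 mm ahead of it and the grasp point (between the pads) lies 3 mm ahead of it (arm.finger_overhang is the distance from the TCP to the fingertips, in mm); x points along the fingers, y is the direction in which the jaws open and shut, and the axes are right-handed (so a half turn about x gives the same grasp; the last joint's range is limited). The gripper opens to 87 mm and grips with 3 to 60 N. Pads are 19 mm wide; open, the fingers measure 117 mm over their backs; the gripper's body (75 mm by 190 mm) begins 51 mm behind the grasp point.
Start: joints at [73.917, 18.392, -4.016, 83.108, 1.295, 78.541, -3.26], TCP at [188.836, -621.984, 244.587] pointing down, gripper open.
Joint ranges: [-163.93, 163.93], [-17.29, 119.83], [-79.2, 71.16], [3.27, 140.29], [-89.18, 269.18], [5.43, 117.66], [-154.24, 154.24]. Speed limits (degrees/s): [147.25, 147.25, 180, 180, 180, 180, 180].

INTERFACE

Orientations are given as [roll, pitch, yaw] about the fixed x, y, z axes, in that order (R = Rz(yaw) Ry(pitch) Rx(roll)).
In Python, from bench import arm, capture, workorder gives the robot as it stands. The module is installed in compiled form; this text tells all that it offers.
- The arm moves only by the tool jog_arm, never from a script. Its argument "commands" is a list of rows, each a list of 5 numbers: the closure in counts, from 0 (fully open) to 255 (shut), then the shift along the tool's x, y, z in units of 0.6 m (1.0 is 0.6 m), then the turn about the tool's x in units of 30 degrees (1.0 is 30 degrees). A call has 1 to 12 rows; each row shifts and turns the pose as measured when the row begins, along the tool's axes as they then stand; what a row does not reach is not made up. A row lasts 1/12 s, in which the tool goes at most 41.7 mm and 7.16 degrees, less where a joint would pass 70% of its speed; a pose out of reach is approached as far as the arm can. A call with a number of a shift or a turn outside -1 to 1 is refused whole. A call with a gripper value outside its range is refused whole. The fingers move at their own pace and stop on an object; the grip force is fixed at half the most. Time passes only in rows, so rows that do not move let the fingers close. It gives the time, the measured TCP pose, the force and the opening at its end, in the units of the state.
- arm.get_state(): the state, without advancing time (a new reading comes with each control period).
- capture(name): name is "scene" or "top" or "wrist"; returns a dict with "frame" (400x640x3 uint8, red, green, blue), "intrinsics" (3x3 intrinsics, pixels), "T" (4x4, takes a point from camera to world coordinates). Camera axes: x right, y down, z forward; pixel columns grow to the right and rows downward; lengths in mm; the calibration is good to about 2 mm. The wrist camera is an equidistant fisheye: a pixel r from the principal point sees the ray r / f radians off the axis. A picture is of the moment at which its call begins. There is no depth.
- workorder.close_job(): hands the job in, once; it reports no verdict.
The state is a dict: "clock": time; "joint_positions": joint angles; "qd": joint speeds; "joint_efforts": joint torques, N m; "eef_pos": TCP position; "tool_rot": TCP orientation; "wrist_force": force on the tool from outside, world axes, zero at the start; "torque": the same for the moment, N m; "width": finger opening in mm.
Only numpy, scipy, OpenCV 4.12 (cv2) and the standard library are available. Lean on these libraries where they do the work, as an engineer would, in place of code of your own. Each camera call takes 0.05 s, during which the arm holds its last target. There are 200 camera calls.

## Working session

There is one attempt and no reset: what is moved stays moved. The work goes in short steps, Python scripts to look and compute and a tool call to move; the robot and the scene stay as the last step left them, time stands still between calls to the robot, and variables do not carry over. Pictures are saved under pics/ and viewed, about 8 in all and at most 12, crops included, and the job is handed in when it is done.

Besides the shell and the picture viewer there is one more tool, called after "Call:" as name(argument=value, ...), one argument or row to a line, values as JSON. jog_arm: Moves the arm, as the interface text tells. Shifts and turns lie within -1 to 1; 1 stands for 0.6 m of shift or 30 degrees of turn. Its arguments: {"type":"object","properties":{"commands":{"type":"array"}},"required":["commands"]}

```bash
mkdir -p pics; python3 - <<'E'
from bench import arm,capture
import cv2,numpy as np
np.set_printoptions(precision=2,suppress=True)
s=arm.get_state();print(s)
for n in ["scene","top"]:
    c=capture(n);cv2.imwrite(f"pics/{n}0.png",c["frame"][:,:,::-1]);print(n,c["intrinsics"],c["T"])
E
```

```text
{'clock': 0.0, 'joint_positions': array([73.92, 18.44, -4.02, 83.18,  1.3 , 78.54, -3.26]), 'qd': array([-0.03,  0.07, -0.01,  0.11, -0.1 , -0.16,  0.09]), 'joint_efforts': array([ -0.  , -49.13,  -0.4 , -31.25,  -0.06,   0.04,   0.  ]), 'eef_pos': array([ 188.65, -621.47,  243.47]), 'tool_rot': array([-86.59,  89.89, 110.3 ]), 'wrist_force': array([0.09, 0.1 , 0.59]), 'torque': array([ 0.04, -0.03, -0.04]), 'width': 87.04849740524878}
scene [[492.54   0.   320.08]
 [  0.   492.54 199.18]
 [  0.     0.     1.  ]] [[  -0.64    0.61   -0.47 1163.39]
 [   0.77    0.52   -0.37  452.6 ]
 [   0.02   -0.6    -0.8  1066.98]
 [   0.      0.      0.      1.  ]]
top [[500.95   0.   323.51]
 [  0.   500.95 196.96]
 [  0.     0.     1.  ]] [[   0.02   -0.99    0.1   496.62]
 [  -1.     -0.02   -0.    -22.31]
 [   0.01   -0.1    -1.   1387.21]
 [   0.      0.      0.      1.  ]]
```

View pics/scene0.png

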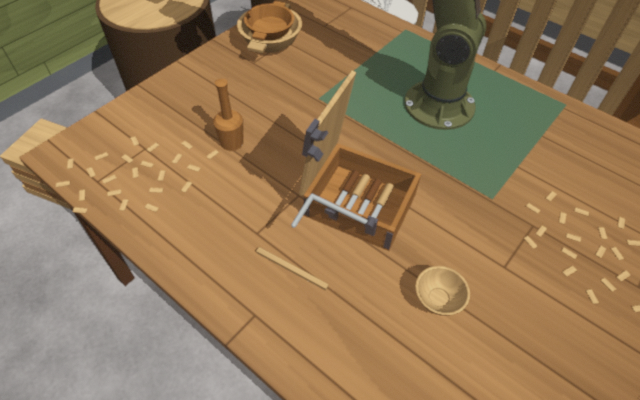

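View pics/top0.png

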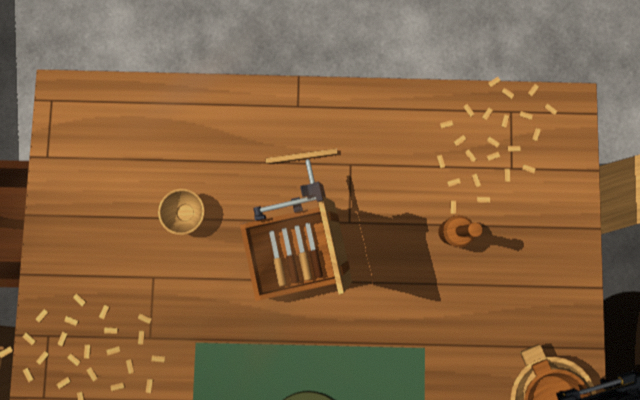

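The scene shows the chest with lid raised, rod along its near end with the bend at about (313,198) and grip end at (294,224). In the top view, the pivot is at about (258,213), the grip tip at (308,160) and the dowel at (303,156). I'll zoom in to get accurate points.

```bash
python3 - <<'E'
import cv2,numpy as np
a=cv2.imread("pics/scene0.png")[60:310,200:460];b=cv2.imread("pics/top0.png")[140:310,230:360]
a=cv2.resize(a,None,fx=1.6*1.0,fy=1.6,interpolation=2) if 0 else cv2.resize(a,(416,400),interpolation=2)
b=cv2.resize(b,None,fx=3,fy=3,interpolation=2)[:510]
cv2.imwrite("pics/b.png",b)
c=cv2.imread("pics/scene0.png")[60:260,250:430];cv2.imwrite("pics/a.png",cv2.resize(c,None,fx=3,fy=3,interpolation=2))
E
```

```text
(no output)
```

View pics/a.png

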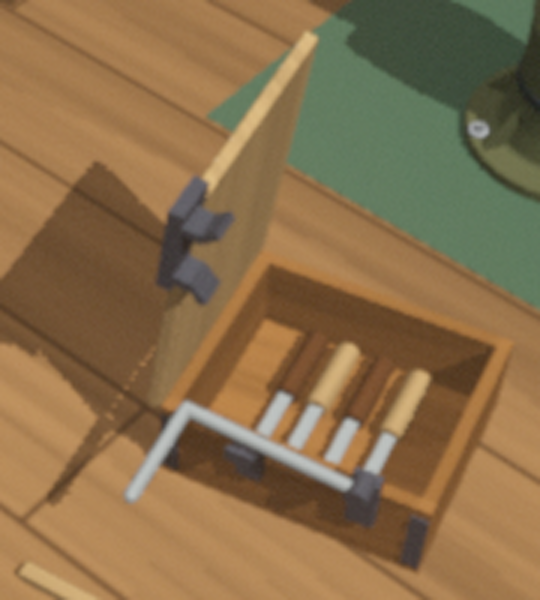

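View pics/b.png

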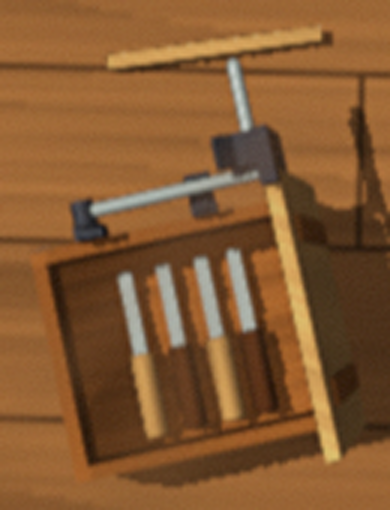

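```bash
cat >h.py <<'E'
import numpy as np,cv2,sys
from bench import arm,capture
from scipy.spatial.transform import Rotation as Ro
np.set_printoptions(precision=2,suppress=True)
def proj(c,P):
    T=np.linalg.inv(c["T"]);p=np.atleast_2d(P)@T[:3,:3].T+T[:3,3];q=p@c["intrinsics"].T
    return q[:,:2]/q[:,2:]
def c2w(pose,P):
    x,y,w=pose;P=np.atleast_2d(P).astype(float)
    return P@Ro.from_euler('z',w).as_matrix().T+[x,y,0]
def lidpt(th,x,d,n): # d along the board, n out of back
    return [x,-120+d*np.cos(th)-n*np.sin(th)*-1*-1, 90+d*np.sin(th)+n*np.cos(th)]
def proppt(p,x): return [x,65-152*np.cos(p),115+152*np.sin(p)]
def toolR(s): return Ro.from_euler('xyz',s["tool_rot"],degrees=True).as_matrix()
def go(target,R=None):
    s=arm.get_state();R=toolR(s) if R is None else R
    d=R.T@(np.array(target)-s["eef_pos"]);print("delta world",np.array(target)-s["eef_pos"],"tool units",d/600)
E
cat >fit.py <<'E'
from h import *
from scipy.optimize import least_squares
S,T=capture("scene"),capture("top")
def pts(v):
    x,y,w,th,n=v
    L=[lidpt(th,-105,250,n),lidpt(th,105,250,n)]
    a=c2w((x,y,w),[[100,120,90],[-100,120,90],[122,-87,115],[215,-87,115],L[0]])
    b=c2w((x,y,w),[[100,120,90],[-100,120,90],[215,-87,115],lidpt(th,-105,250,n+0),L[1]])
    return np.vstack([proj(S,a),proj(T,b)])
# lid points: middle of the visible edge
obs=np.array([[395,230.7],[420.7,175],[313,195.7],[294,225.3],[353,72],[241.7,226],[258.3,298.3],[307.7,160],[341,293],[323,201]])
f=least_squares(lambda v:(pts(v)-obs).ravel(),[570,50,.2,1.45,0],loss='soft_l1')
print(f.x);print(pts(f.x)-obs)
np.save("pose.npy",f.x)
p=f.x[:3];print("grip",c2w(p,proppt(0,197)),c2w(p,proppt(1.33,197)),"edge",c2w(p,lidpt(f.x[3],0,250,0)))
s=arm.get_state();print(toolR(s),np.degrees(p[2]))
E
python3 fit.py
```

```text
[476.95  47.59   0.24   1.47   0.  ]
[[-1.83 -0.33]
 [ 0.29 -2.12]
 [-1.68  3.28]
 [-0.84  2.29]
 [ 0.06 -2.44]
 [-2.26 -0.68]
 [-3.52  3.83]
 [ 0.58  4.09]
 [ 0.8   2.43]
 [-2.64 -4.55]]
grip [[688.86   9.2  115.  ]] [[661.72 121.73 262.61]] edge [[499.21 -44.72 338.74]]
[[-0.    0.29 -0.96]
 [ 0.   -0.96 -0.29]
 [-1.   -0.    0.  ]] 13.558620882123591
```

```bash
sed -i 's/\[215,-87,115\]/[221,-87,115]/g; s/,lidpt(th,-105,250,n+0),L\[1\]/,lidpt(th,-105,250,n+0),[122,-87,115],[122,65,115]/; s/,\[323,201\]/,[315,198.5],[258,211]/' fit.py; python3 fit.py; python3 - <<'E'
from h import *
p=np.load("pose.npy")[:3];g=c2w(p,proppt(0,197))[0]
go([g[0],g[1],300])
E
```

```text
[478.95  46.88   0.25   1.46  -0.  ]
[[-1.94 -0.19]
 [-0.59 -2.28]
 [-2.13  4.1 ]
 [-2.16  5.29]
 [ 0.05 -1.47]
 [-2.26 -0.88]
 [-2.7   3.44]
 [-0.58  0.91]
 [-0.08  1.22]
 [ 0.6  -0.18]
 [-0.72  0.47]]
grip [[691.25  10.75 115.  ]] [[662.92 122.98 262.61]] edge [[501.34 -41.8  338.37]]
[[-0.    0.29 -0.96]
 [ 0.   -0.96 -0.29]
 [-1.   -0.    0.  ]] 14.167098622125554
delta world [502.47 632.58  55.8 ] tool units [-0.09 -0.77 -1.11]
```

Call:
jog_arm(
  commands=[
    [0, -0.06, 0, 0, 0.087],
    [0, -0.06, 0, 0, 0],
    [0, -0.06, 0, 0, 0],
    [0, -0.06, 0, 0, 0],
    [0, -0.06, 0, 0, 0],
    [0, -0.04, 0, 0, 0],
  ],
)

```text
clock: 0.8
eef_pos: [187.6, -618.9, 445.6]
tool_rot: [-85.1, 88.8, 109.1]
wrist_force: [1.1, -0.0, 0.1]
width: 87.1
```

Call:
jog_arm(
  commands=[
    [0, 0, -0.028, -0.05, 0],
    [0, 0, -0.028, -0.05, 0],
    [0, 0, -0.028, -0.05, 0],
    [0, 0, -0.028, -0.05, 0],
    [0, 0, -0.028, -0.05, 0],
    [0, 0, -0.028, -0.05, 0],
    [0, 0, -0.028, -0.05, 0],
    [0, 0, -0.028, -0.05, 0],
    [0, 0, -0.028, -0.05, 0],
    [0, 0, -0.028, -0.05, 0],
    [0, 0, -0.028, -0.05, 0],
    [0, 0, -0.028, -0.05, 0],
  ],
)

```text
clock: 1.8
eef_pos: [493.5, -335.5, 454.7]
tool_rot: [-17.5, 89.7, 175.4]
wrist_force: [0.4, -1.2, -0.6]
width: 87.1
```

Call:
jog_arm(
  commands=[
    [0, 0, -0.028, -0.05, 0],
    [0, 0, -0.028, -0.05, 0],
    [0, 0, -0.028, -0.05, 0],
    [0, 0, -0.028, -0.05, 0],
    [0, 0, -0.028, -0.05, 0],
    [0, 0, -0.028, -0.05, 0],
    [0, 0, -0.028, -0.05, 0],
    [0, 0, -0.028, -0.05, 0],
    [0, 0, 0, 0, 0],
  ],
)

```text
clock: 2.55
eef_pos: [709.5, -133.8, 450.6]
tool_rot: [-50.1, 89.6, 143.1]
wrist_force: [1.0, 1.6, 0.1]
width: 87.0
```

```bash
python3 - <<'E'
from h import *
p=np.load("pose.npy")[:3];g=c2w(p,proppt(0,200))[0]
go([g[0],g[1],300]);print(toolR(arm.get_state()))
v=np.load("pose.npy")
ims=[]
for n in ["scene","top"]:
    c=capture(n);im=c["frame"][:,:,::-1].copy()
    P=[[100,120,90],[-100,120,90],[100,-120,90],[122,65,115],[122,-87,115],[215,-87,115],[192,-87,115],lidpt(v[3],-105,250,0),lidpt(v[3],105,250,0),[100,120,0]]
    im2=im[60:310,200:460] if n=="scene" else im[110:320,215:375]
    o=np.array([200,60] if n=="scene" else [215,110]);im2=cv2.resize(im2,None,fx=2.2,fy=2.2,interpolation=2)
    for q in (proj(c,c2w(v[:3],P))-o+.5)*2.2: cv2.circle(im2,tuple(int(round(a)) for a in q),2,(0,0,255),-1)
    ims.append(im2)
h=max(i.shape[0] for i in ims);ims=[cv2.copyMakeBorder(i,0,h-i.shape[0],0,0,0) for i in ims]
im=np.hstack(ims)[:, :];im=cv2.resize(im,None,fx=min(1,800/im.shape[1]),fy=min(1,800/im.shape[1]));cv2.imwrite("pics/o1.png",im);print(im.shape)
E
```

```text
delta world [ -15.34  145.27 -150.57] tool units [ 0.25 -0.24 -0.03]
[[-0.01  0.23 -0.97]
 [ 0.   -0.97 -0.23]
 [-1.   -0.01  0.01]]
(476, 800, 3)
```

View pics/o1.png

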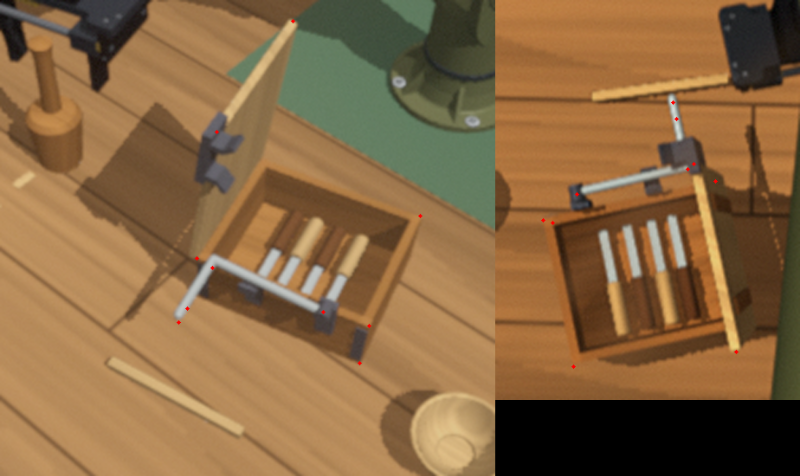

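```bash
python3 - <<'E'
from h import *
S,T=capture("scene"),capture("top")
def P(c): return c["intrinsics"]@np.linalg.inv(c["T"])[:3]
for n,a,b in [("++",(395,230.7),(241.7,226)),("-+",(420.7,175),(258.3,298.3)),("elbow",(313.3,197),(315.5,198.5)),("tip",(294,225.3),(307.7,160)),("pivot",(368,222),(258,211)),("lid-",(353.5,72.5),(341,293)),]:
    X=cv2.triangulatePoints(P(S),P(T),np.array(a,float),np.array(b,float)).ravel();X=X[:3]/X[3]
    print(n,X,proj(S,X)-a,proj(T,X)-b)
E
```

```text
++ [542.51 186.36  83.54] [[-1.82 -0.09]] [[-1.4   0.79]]
-+ [358.24 137.88  85.66] [[-2.35 -0.12]] [[-2.06  1.03]]
elbow [615.68  -5.6  125.43] [[-1.01 -0.09]] [[-0.76  0.52]]
tip [711.67  17.09 134.63] [[-1.41 -0.14]] [[-1.    0.71]]
pivot [582.54 137.35 117.97] [[0.14 0.01]] [[ 0.1  -0.07]]
lid- [400.86 -66.62 334.13] [[-0.63 -0.05]] [[-0.57  0.37]]
```

Call:
jog_arm(
  commands=[
    [0, 0, -0.048, -0.006, 0],
    [0, 0.02, -0.048, -0.006, 0],
    [0, 0.05, -0.048, -0.006, 0],
    [0, 0.05, -0.048, -0.006, 0],
    [0, 0.06, -0.048, -0.006, 0],
    [0, 0.06, 0, 0, 0],
    [0, 0.06, 0, 0, 0],
    [0, 0.03, 0, 0, 0],
    [0, 0, 0, 0, 0],
  ],
)

```text
clock: 3.5
eef_pos: [687.6, -17.3, 263.9]
tool_rot: [128.3, 88.6, -41.0]
wrist_force: [-0.5, -0.7, -0.0]
width: 87.1
```

```bash
python3 - <<'E'
from h import *
s=arm.get_state();print(s["eef_pos"],s["wrist_force"],s["joint_positions"])
go([693,12,121]);print(toolR(s))
a=capture("scene")["frame"][:,:,::-1][40:290,180:430];b=capture("wrist")["frame"][:,:,::-1]
im=np.hstack([cv2.resize(a,(400,400)),cv2.resize(b[:,120:520],(400,400))]);cv2.imwrite("pics/o2.png",im)
E
```

```text
[687.65 -17.33 263.93] [-0.52 -0.75 -0.01] [ 16.98  23.77 -25.38  75.72  11.1   81.77 -87.21]
delta world [   5.35   29.33 -142.93] tool units [ 0.24 -0.05 -0.01]
[[ 0.02  0.19 -0.98]
 [-0.02 -0.98 -0.19]
 [-1.    0.02 -0.02]]
```

View pics/o2.png

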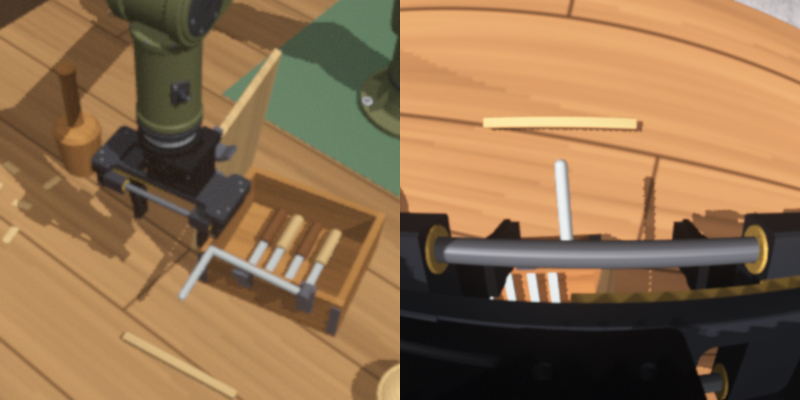

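Call:
jog_arm(
  commands=[
    [0, 0, -0.046, -0.018, -0.09],
    [0, 0, 0, 0, 0],
    [0, 0.05, 0, 0, 0],
    [0, 0.05, 0, 0, 0],
    [0, 0.05, 0, 0, 0],
    [0, 0.04, 0, 0, 0],
    [0, 0, 0, 0, 0],
  ],
)

```text
clock: 4.18
eef_pos: [711.1, 4.8, 176.4]
tool_rot: [152.4, 86.3, -14.8]
wrist_force: [-1.2, 0.1, -0.1]
width: 86.9
```

```bash
python3 - <<'E'
from h import *
s=arm.get_state();print(s["eef_pos"],s["wrist_force"])
go([693,12,121]);print(toolR(s))
b=capture("wrist")["frame"][:,:,::-1];a=capture("scene")["frame"][:,:,::-1][120:270,230:380]
cv2.imwrite("pics/o3.png",np.hstack([cv2.resize(a,(400,400)),b[:,120:520]]))
E
```

```text
[711.07   4.76 176.37] [-1.16  0.09 -0.08]
delta world [-18.07   7.24 -55.37] tool units [ 0.09 -0.02  0.03]
[[ 0.06  0.22 -0.97]
 [-0.02 -0.97 -0.22]
 [-1.    0.03 -0.06]]
```

View pics/o3.png

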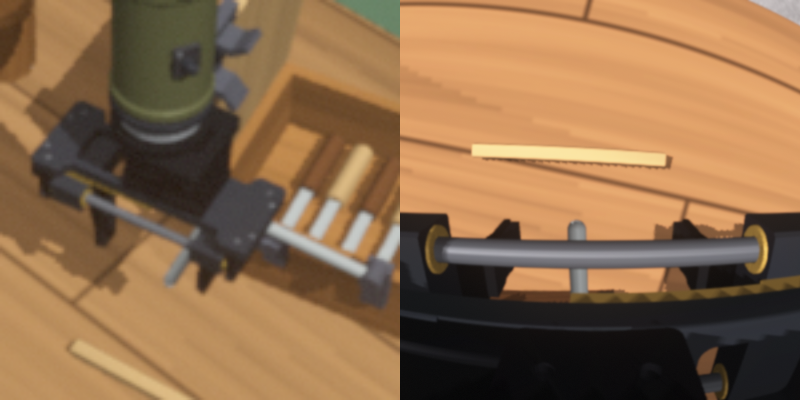

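Call:
jog_arm(
  commands=[
    [0, 0.0, -0.012, 0.03, 0],
    [0, 0.03, 0, 0.005, 0],
    [0, 0.03, 0, 0.005, 0],
    [0, 0.02, 0, 0, 0],
    [0, 0.01, 0, 0, 0],
    [0, 0, 0, 0, 0],
  ],
)

```text
clock: 4.78
eef_pos: [703.3, 6.0, 146.2]
tool_rot: [158.4, 84.1, -9.0]
wrist_force: [0.3, -0.1, -0.5]
width: 87.1
```

```bash
python3 - <<'E'
from h import *
s=arm.get_state();print(s["eef_pos"],s["wrist_force"])
go([693,12,120]);print(toolR(s))
E
```

```text
[703.33   5.99 146.17] [ 0.28 -0.05 -0.54]
delta world [-10.33   6.01 -26.17] tool units [ 0.04 -0.02  0.02]
[[ 0.1   0.22 -0.97]
 [-0.02 -0.98 -0.22]
 [-0.99  0.04 -0.09]]
```

Call:
jog_arm(
  commands=[
    [0, 0.044, -0.012, 0.025, 0],
    [0, 0.01, 0, 0.01, 0],
    [120, 0, 0, 0, 0],
    [180, 0, 0, 0, 0],
    [255, 0, 0, 0, 0],
    [255, 0, 0, 0, 0],
    [255, 0, 0, 0, 0],
    [255, 0, 0, 0, 0],
  ],
)

```text
clock: 5.45
eef_pos: [693.3, 7.4, 123.2]
tool_rot: [160.0, 83.1, -7.6]
wrist_force: [-0.6, 0.1, -0.5]
width: 54.8
```

```bash
python3 - <<'E'
from h import *
s=arm.get_state();print(s["eef_pos"],s["wrist_force"],s["width"],s["joint_positions"]);print(toolR(s))
E
```

```text
[693.26   7.42 123.17] [-0.62  0.13 -0.47] 54.78197803991691 [ 16.25  25.49 -25.44  90.37  14.21  60.29 -90.32]
[[ 0.12  0.21 -0.97]
 [-0.02 -0.98 -0.22]
 [-0.99  0.04 -0.11]]
```

Call:
jog_arm(
  commands=[
    [255, 0, 0, 0, 0],
    [255, 0, 0, 0, 0],
    [255, 0, 0, 0, 0],
    [255, 0, 0, 0, 0],
    [255, 0, 0, 0, 0],
    [255, 0, 0, 0, 0],
    [255, 0, 0, 0, 0],
    [255, 0, 0, 0, 0],
    [255, 0, 0, 0, 0],
    [255, 0, 0, 0, 0],
  ],
)

```text
clock: 6.28
eef_pos: [693.4, 11.6, 123.9]
tool_rot: [161.9, 83.1, -5.4]
wrist_force: [-0.1, 2.1, 0.5]
width: 9.2
```

```bash
python3 - <<'E'
from h import *
s=arm.get_state();print(s["eef_pos"],s["wrist_force"],s["width"],s["torque"]);print(toolR(s))
v=np.load("pose.npy")[:3]
a=s["eef_pos"];ch=Ro.from_euler('z',-v[2]).as_matrix()@(a-[v[0],v[1],0]);print("chest",ch)
for p in [.2,.4,.6,.8,1.0,1.2,1.35]:
    d=np.array([0,-152*(np.cos(p)-1),152*np.sin(p)]);print(p,d,(Ro.from_euler('z',v[2]).as_matrix()@d))
E
```

```text
[693.37  11.63 123.87] [-0.09  2.07  0.54] 9.218519115111418 [0.24 0.18 0.13]
[[ 0.12  0.22 -0.97]
 [-0.01 -0.98 -0.22]
 [-0.99  0.04 -0.11]]
chest [199.27 -86.66 123.87]
0.2 [ 0.    3.03 30.2 ] [-0.74  2.94 30.2 ]
0.4 [ 0.   12.   59.19] [-2.94 11.63 59.19]
0.6 [ 0.   26.55 85.83] [-6.5  25.74 85.83]
0.8 [  0.    46.1  109.04] [-11.28  44.7  109.04]
1.0 [  0.    69.87 127.9 ] [-17.1   67.75 127.9 ]
1.2 [  0.    96.92 141.67] [-23.72  93.97 141.67]
1.35 [  0.   118.71 148.31] [-29.05 115.1  148.31]
```

Call:
jog_arm(
  commands=[
    [255, -0.05, -0.003, -0.005, 0],
    [255, -0.048, -0.013, -0.005, 0],
    [255, 0, 0, 0, 0],
  ],
)

```text
clock: 6.53
eef_pos: [689.1, 28.9, 180.9]
tool_rot: [165.7, 83.4, -1.4]
wrist_force: [-2.0, -2.5, 1.3]
width: 9.4
```

```bash
cat >st.py <<'E'
from h import *
s=arm.get_state();v=np.load("pose.npy")[:3]
ch=Ro.from_euler('z',-v[2]).as_matrix()@(s["eef_pos"]-[v[0],v[1],0])
print(s["clock"],s["eef_pos"],"F",s["wrist_force"],"w",s["width"],"chest",ch);print(toolR(s))
p=np.arctan2(ch[2]-115-8.9,65-ch[1]);print("p",p,"r",np.hypot(ch[2]-123.9,65-ch[1]))
if len(sys.argv)>1:
    for q in map(float,sys.argv[1:]):
        t=c2w(v,[ch[0],65-152*np.cos(q),123.9+152*np.sin(q)])[0];print(q,"tool units",toolR(s).T@(t-s["eef_pos"])/600)
E
python3 st.py .6 .8 1.0 1.2 1.35
```

```text
6.5333 [689.09  28.93 180.88] F [-2.01 -2.5   1.26] w 9.446898016372106 chest [199.35 -68.84 180.88]
[[ 0.12  0.22 -0.97]
 [-0.   -0.97 -0.22]
 [-0.99  0.03 -0.11]]
p 0.4024946180877026 r 145.46784982886035
0.6 tool units [-0.05 -0.01 -0.01]
0.8 tool units [-0.09 -0.04 -0.01]
1.0 tool units [-0.12 -0.08 -0.01]
1.2 tool units [-0.14 -0.13 -0.01]
1.35 tool units [-0.16 -0.16 -0.01]
```

Call:
jog_arm(
  commands=[
    [255, -0.048, -0.015, -0.005, 0],
    [255, -0.04, -0.03, -0.003, 0],
    [255, 0, 0, 0, 0],
  ],
)

```text
clock: 6.78
eef_pos: [678.6, 69.3, 229.8]
tool_rot: [173.9, 83.7, 7.3]
wrist_force: [-4.7, -4.6, 4.9]
width: 9.6
```

```bash
python3 st.py .8 1.0 1.2 1.35; python3 - <<'E'
from h import *
a=capture("scene")["frame"][:,:,::-1][40:290,180:430];b=capture("top")["frame"][:,:,::-1][100:300,220:420]
cv2.imwrite("pics/o4.png",np.hstack([cv2.resize(a,(400,400)),cv2.resize(b,(400,400))]))
E
```

```text
6.7833 [678.59  69.35 229.81] F [-4.67 -4.55  4.87] w 9.602674023340589 chest [199.06 -27.08 229.81]
[[ 0.11  0.23 -0.97]
 [ 0.01 -0.97 -0.23]
 [-0.99  0.01 -0.11]]
p 0.8551275320167665 r 140.34018636928405
0.8 tool units [-0.    0.02 -0.  ]
1.0 tool units [-0.04 -0.02 -0.  ]
1.2 tool units [-0.06 -0.06 -0.01]
1.35 tool units [-0.07 -0.1  -0.01]
```

View pics/o4.png

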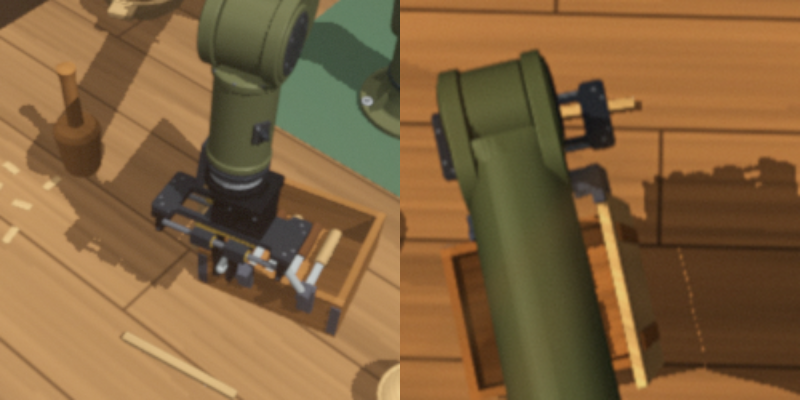

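Call:
jog_arm(
  commands=[
    [255, -0.042, -0.022, -0.004, 0],
    [255, -0.026, -0.04, -0.003, 0],
    [255, 0, 0, 0, 0],
  ],
)

```text
clock: 7.13
eef_pos: [666.1, 113.0, 255.2]
tool_rot: [-175.5, 84.5, 18.0]
wrist_force: [-4.1, -3.2, 12.6]
width: 9.9
```

```bash
python3 st.py  1.2 1.3 1.35 1.4
```

```text
7.1333 [666.12 113.03 255.19] F [-4.11 -3.23 12.61] w 9.857797980115075 chest [197.67  18.32 255.19]
[[ 0.09  0.23 -0.97]
 [ 0.03 -0.97 -0.23]
 [-1.   -0.01 -0.1 ]]
p 1.2291966517097264 r 139.34063198270022
1.2 tool units [-0.02  0.01 -0.  ]
1.3 tool units [-0.03 -0.01 -0.  ]
1.35 tool units [-0.03 -0.02 -0.  ]
1.4 tool units [-0.03 -0.03 -0.  ]
```

Call:
jog_arm(
  commands=[
    [255, -0.03, -0.022, -0.002, 0],
    [255, -0.006, -0.012, 0, 0],
    [255, 0, 0, 0, 0],
    [255, 0, 0, 0, 0],
  ],
)

```text
clock: 7.47
eef_pos: [658.5, 131.6, 265.1]
tool_rot: [-172.4, 85.2, 20.9]
wrist_force: [-1.9, 0.8, 1.2]
width: 10.6
```

```bash
python3 st.py  1.3 1.35 1.4
```

```text
7.4667 [658.5  131.55 265.05] F [-1.94  0.8   1.22] w 10.61262288789621 chest [194.81  38.15 265.05]
[[ 0.08  0.23 -0.97]
 [ 0.03 -0.97 -0.23]
 [-1.   -0.01 -0.08]]
p 1.3828242560260693 r 143.6846711639714
1.3 tool units [-0.01  0.02 -0.  ]
1.35 tool units [-0.01  0.01 -0.  ]
1.4 tool units [-0.01 -0.   -0.  ]
```

Call:
jog_arm(
  commands=[
    [0, 0, 0, 0, 0],
    [0, 0, 0, 0, 0],
    [0, 0, 0, 0, 0],
    [0, 0, 0, 0, 0],
    [0, 0, 0, 0, 0],
    [0, 0, 0, 0, 0],
    [0, -0.05, 0, 0, 0],
    [0, -0.06, 0, 0, 0],
    [0, -0.06, 0, 0, 0],
    [0, -0.06, 0, 0, 0],
    [0, -0.06, 0, 0, 0],
    [0, 0, 0, 0, 0],
  ],
)

```text
clock: 8.47
eef_pos: [645.0, 117.8, 439.2]
tool_rot: [-173.9, 85.8, 18.9]
wrist_force: [-0.5, 1.2, 1.1]
width: 81.8
```

```bash
python3 st.py; python3 - <<'E'
from h import *
S=capture("scene");a=S["frame"][:,:,::-1][40:290,180:430]
a=cv2.resize(a,(600,600));v=np.load("pose.npy")
for p,c in [(1.2,(0,0,255)),(1.4,(255,0,0))]:
    for x in (122,215):
        q=(proj(S,c2w(v[:3],proppt(p,x)))[0]-[180,40]+.5)*2.4;cv2.circle(a,tuple(int(round(i)) for i in q),3,c,-1)
cv2.imwrite("pics/o5.png",a)
E
```

```text
8.4667 [644.98 117.76 439.23] F [-0.45  1.19  1.15] w 81.8170569368306 chest [178.32  28.09 439.23]
[[ 0.07  0.22 -0.97]
 [ 0.02 -0.98 -0.22]
 [-1.   -0.01 -0.07]]
p 1.4542629120037638 r 317.4848799936311
```

View pics/o5.png

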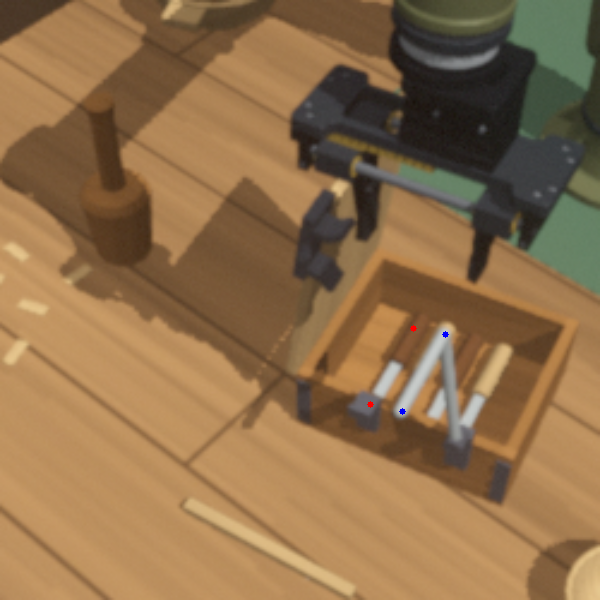

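```bash
python3 - <<'E'
from h import *
v=np.load("pose.npy")[:3]
t=c2w(v,[0,-200,450])[0];print(t);go(t)
E
```

```text
[ 527.9  -147.03  450.  ]
delta world [-116.8  -264.81   13.91] tool units [-0.05  0.39  0.29]
```

Call:
jog_arm(
  commands=[
    [255, -0.02, 0.043, 0.032, 0],
    [255, -0.008, 0.043, 0.032, 0],
    [255, -0.008, 0.043, 0.032, 0],
    [255, -0.008, 0.043, 0.032, 0],
    [255, -0.006, 0.043, 0.032, 0],
    [255, -0.006, 0.043, 0.032, 0],
    [255, -0.006, 0.043, 0.032, 0],
    [255, -0.006, 0.043, 0.032, 0],
    [255, -0.006, 0.043, 0.032, 0],
    [255, 0, 0.01, 0, 0],
    [255, 0, 0, 0, 0],
  ],
)

```text
clock: 9.43
eef_pos: [519.9, -165.6, 453.9]
tool_rot: [-165.2, 86.6, 27.7]
wrist_force: [0.3, 0.9, 0.4]
width: 21.8
```

```bash
python3 st.py; python3 - <<'E'
from h import *
v=np.load("pose.npy")[:3]
go(c2w(v,[0,-170,322])[0])
E
```

```text
9.4333 [ 519.86 -165.58  453.91] F [0.33 0.88 0.38] w 21.83056294535175 chest [ -12.34 -216.02  453.91]
[[ 0.05  0.22 -0.97]
 [ 0.03 -0.97 -0.22]
 [-1.   -0.01 -0.06]]
p 0.8654139420150531 r 433.4488436222097
delta world [   0.7    47.64 -131.91] tool units [ 0.22 -0.07 -0.01]
```

Now down behind the lid, staying clear, and a wide look before pushing.

Call:
jog_arm(
  commands=[
    [255, 0.05, 0, 0, 0],
    [255, 0.05, 0, 0, 0],
    [255, 0.05, 0, 0, 0],
    [255, 0.05, -0.02, 0, 0],
    [255, 0.03, -0.02, 0, 0],
    [255, 0, 0, 0, 0],
  ],
)

```text
clock: 9.93
eef_pos: [522.8, -133.7, 307.6]
tool_rot: [-163.3, 86.6, 29.7]
wrist_force: [-0.4, 0.3, -1.1]
width: 0.3
```

```bash
python3 st.py; python3 - <<'E'
from h import *
a=capture("scene")["frame"][:,:,::-1][20:270,180:430];b=capture("top")["frame"][:,:,::-1][130:330,220:420]
cv2.imwrite("pics/o6.png",np.hstack([cv2.resize(a,(400,400)),cv2.resize(b,(400,400))]))
E
```

```text
9.9333 [ 522.83 -133.66  307.6 ] F [-0.36  0.34 -1.07] w 0.2916972420334325 chest [  -1.65 -185.79  307.6 ]
[[ 0.05  0.22 -0.97]
 [ 0.03 -0.97 -0.22]
 [-1.   -0.02 -0.06]]
p 0.6322076486366788 r 310.87019999367675
```

View pics/o6.png

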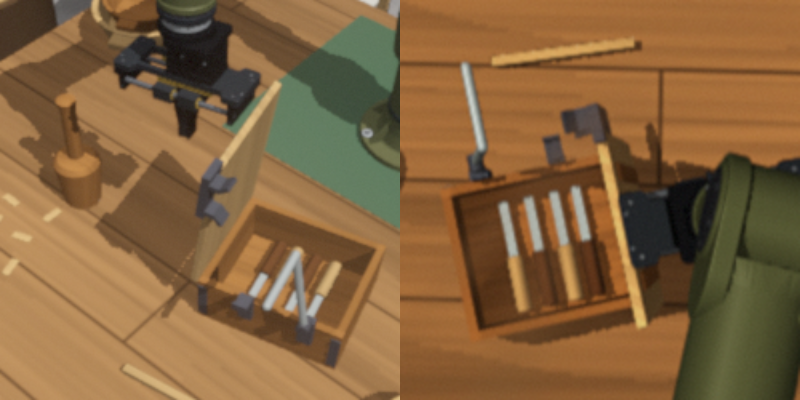

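Call:
jog_arm(
  commands=[
    [255, -0.024, -0.03, 0, 0],
    [255, 0, -0.04, 0, 0],
    [255, 0, -0.02, 0, 0],
    [255, 0, -0.02, 0, 0],
    [255, 0, -0.02, 0, 0],
    [255, 0, 0, 0, 0],
  ],
)

```text
clock: 10.53
eef_pos: [510.3, -61.4, 335.6]
tool_rot: [-175.3, 85.8, 17.3]
wrist_force: [-0.1, 0.9, -0.3]
width: 0.7
```

```bash
cat > lid.py <<'E'
from h import *
# lid angle from scene: track far top corner by eye-free matching is fiddly; print state only
E
python3 st.py
```

```text
10.5333 [510.3  -61.37 335.63] F [-0.08  0.88 -0.27] w 0.6745252617631262 chest [   3.9  -112.63  335.63]
[[ 0.07  0.22 -0.97]
 [ 0.02 -0.98 -0.22]
 [-1.   -0.01 -0.07]]
p 0.8727602464932578 r 276.37546208714014
```

Call:
jog_arm(
  commands=[
    [255, 0.03, 0, 0, 0],
    [255, 0.004, -0.02, 0, 0],
    [255, 0.004, -0.02, 0, 0],
    [255, 0.004, -0.02, 0, 0],
    [255, 0.004, 0, 0, 0],
  ],
)

```text
clock: 10.95
eef_pos: [505.4, -25.8, 310.4]
tool_rot: [-179.4, 85.6, 13.0]
wrist_force: [0.4, 0.8, 0.5]
width: 0.5
```

```bash
python3 st.py
```

```text
10.95 [505.42 -25.81 310.44] F [0.38 0.78 0.45] w 0.48846158536422146 chest [  7.88 -76.96 310.44]
[[ 0.08  0.21 -0.97]
 [ 0.02 -0.98 -0.21]
 [-1.   -0.   -0.08]]
p 0.9202972536983347 r 234.4167157612714
```

Call:
jog_arm(
  commands=[
    [255, 0.006, -0.018, 0, 0],
    [255, 0.006, -0.018, 0, 0],
    [255, 0.004, -0.016, 0, 0],
    [255, 0, 0, 0, 0],
  ],
)

```text
clock: 11.28
eef_pos: [498.4, 8.6, 300.2]
tool_rot: [-179.6, 85.6, 12.8]
wrist_force: [-0.4, 1.2, -0.6]
width: 0.5
```

```bash
python3 st.py; python3 - <<'E'
from h import *
a=capture("scene")["frame"][:,:,::-1][20:270,180:430];b=capture("top")["frame"][:,:,::-1][130:330,220:420]
cv2.imwrite("pics/o7.png",np.hstack([cv2.resize(a,(400,400)),cv2.resize(b,(400,400))]))
E
```

```text
11.2833 [498.41   8.6  300.15] F [-0.37  1.2  -0.6 ] w 0.4860479669411126 chest [  9.5  -41.88 300.15]
[[ 0.07  0.22 -0.97]
 [ 0.02 -0.98 -0.21]
 [-1.   -0.   -0.08]]
p 1.0256695086950454 r 206.13006733925872
```

View pics/o7.png

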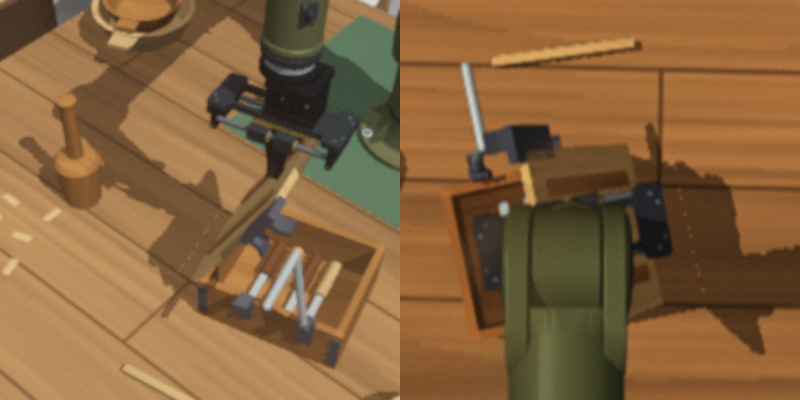

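The lid has tipped well forward and its bracket is heading for the rod at (478,150) in the top view. I'll back off upward and let it settle.

Call:
jog_arm(
  commands=[
    [255, -0.02, 0.04, 0, 0],
    [255, -0.04, 0.05, 0, 0],
    [255, -0.05, 0.05, 0, 0],
    [255, -0.05, 0.05, 0, 0],
    [255, -0.04, 0.05, 0, 0],
    [255, -0.02, 0.05, 0, 0],
    [255, 0, 0.04, 0, 0],
    [255, 0, 0, 0, 0],
    [255, 0, 0, 0, 0],
    [255, 0, 0, 0, 0],
    [255, 0, 0, 0, 0],
    [255, 0, 0, 0, 0],
  ],
)

```text
clock: 12.38
eef_pos: [532.1, -199.6, 436.6]
tool_rot: [178.9, 85.7, 11.1]
wrist_force: [-0.2, -0.2, 0.4]
width: 0.9
```

Call:
jog_arm(
  commands=[
    [255, 0, 0, 0, 0],
    [255, 0, 0, 0, 0],
    [255, 0, 0, 0, 0],
    [255, 0, 0, 0, 0],
    [255, 0, 0, 0, 0],
    [255, 0, 0, 0, 0],
    [255, 0, 0, 0, 0],
    [255, 0, 0, 0, 0],
    [255, 0, 0, 0, 0],
    [255, 0, 0, 0, 0],
    [255, 0, 0, 0, 0],
    [255, 0, 0, 0, 0],
  ],
)

```text
clock: 13.38
eef_pos: [532.0, -194.9, 436.7]
tool_rot: [179.1, 85.7, 11.8]
wrist_force: [0.2, 0.3, 0.2]
width: 0.2
```

```bash
python3 st.py; python3 - <<'E'
from h import *
S,T=capture("scene"),capture("top");v=np.load("pose.npy")
def mk(c,o,sz,k):
    im=c["frame"][:,:,::-1][o[1]:o[1]+sz,o[0]:o[0]+sz];im=cv2.resize(im,(400,400),interpolation=2)
    for th,col in [(.7,(0,0,255)),(.85,(0,255,0)),(1.1,(255,0,0))]:
        for q in proj(c,c2w(v[:3],[lidpt(th,-105,250,0),lidpt(th,105,250,0)])):
            cv2.circle(im,tuple(int(round(i)) for i in (q-o+.5)*400/sz),2,col,-1)
    return im
cv2.imwrite("pics/o8.png",np.hstack([mk(S,(240,70),180,0),mk(T,(225,140),150,0)]))
cv2.imwrite("pics/S1.png",S["frame"][:,:,::-1])
E
```

```text
13.3833 [ 532.04 -194.93  436.66] F [0.16 0.35 0.21] w 0.19028868309324776 chest [  -7.71 -247.46  436.66]
[[ 0.07  0.22 -0.97]
 [ 0.02 -0.98 -0.22]
 [-1.    0.   -0.08]]
p 0.785887588561325 r 442.09469262249826
```

View pics/o8.png

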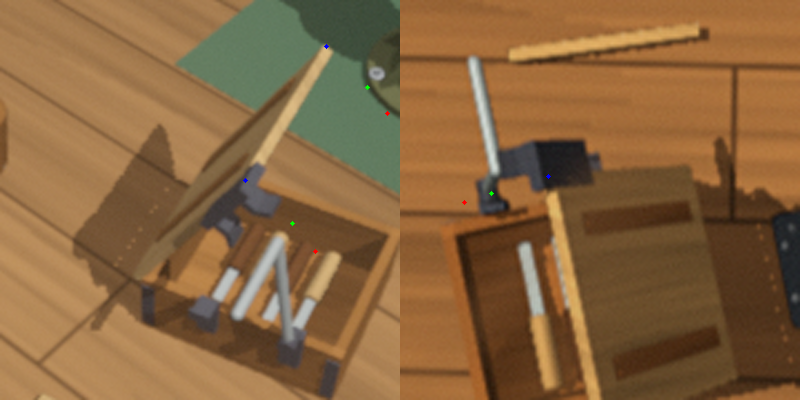

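Call:
jog_arm(
  commands=[
    [255, 0, 0, 0, 0],
    [255, 0, 0, 0, 0],
    [255, 0, 0, 0, 0],
    [255, 0, 0, 0, 0],
    [255, 0, 0, 0, 0],
    [255, 0, 0, 0, 0],
    [255, 0, 0, 0, 0],
    [255, 0, 0, 0, 0],
    [255, 0, 0, 0, 0],
    [255, 0, 0, 0, 0],
    [255, 0, 0, 0, 0],
    [255, 0, 0, 0, 0],
  ],
)

```text
clock: 14.48
eef_pos: [532.0, -195.0, 436.7]
tool_rot: [179.2, 85.7, 11.8]
wrist_force: [0.4, -0.1, 0.4]
width: 0.3
```

```bash
cat >lid.py <<'E'
from h import *
import glob
# lid angle: far free-edge corner (light wood against green mat): follow the light edge strip with LK flow from last picture
st=np.load("track.npy",allow_pickle=True).item() if glob.glob("track.npy") else {"im":cv2.imread("pics/S1.png",0),"pt":np.array([[240+(c[0])*180/400,70+c[1]*180/400] for c in [(327,50),(262,163),(272,205),(150,262)]],np.float32).reshape(-1,1,2)}
S=capture("scene");g=cv2.cvtColor(S["frame"],cv2.COLOR_RGB2GRAY)
n,ok,err=cv2.calcOpticalFlowPyrLK(st["im"],g,st["pt"],None,winSize=(15,15),maxLevel=2)
v=np.load("pose.npy");th=np.linspace(.4,1.5,1101)
for i,x in ((0,-105),(1,105)):
    A=proj(S,c2w(v[:3],[lidpt(t,x,250,0) for t in th]));d=np.linalg.norm(A-n[i,0],axis=1);k=d.argmin();print("theta",th[k],"dist px",d[k])
print((n-st["pt"])[:,0].tolist(),ok.ravel(),err.ravel())
np.save("track.npy",{"im":g,"pt":n});print(arm.get_state()["clock"])
E
python3 lid.py
```

```text
theta 1.0790000000000002 dist px 1.0204491745044504
theta 1.0830000000000002 dist px 10.709117330934143
[[0.0130615234375, -0.0298919677734375], [-0.015899658203125, 0.016754150390625], [0.122161865234375, 0.0628509521484375], [0.0137939453125, -0.031341552734375]] [1 1 1 1] [0.83 0.84 0.85 0.84]
14.5333
```

```bash
python3 - <<'E'
from h import *
v=np.load("pose.npy")[:3]
go(c2w(v,[5,-70,292])[0])
E
```

```text
delta world [ -31.1   175.24 -144.66] tool units [ 0.24 -0.3   0.  ]
```

Call:
jog_arm(
  commands=[
    [255, 0.02, -0.05, 0, 0],
    [255, 0.04, -0.05, 0, 0],
    [255, 0.05, -0.05, 0, 0],
    [255, 0.05, -0.05, 0, 0],
    [255, 0.04, -0.04, 0, 0],
    [255, 0.02, -0.02, 0, 0],
    [255, 0, 0, 0, 0],
  ],
)

```text
clock: 15.12
eef_pos: [507.6, -37.5, 299.8]
tool_rot: [176.1, 85.5, 8.4]
wrist_force: [0.1, 0.3, 1.3]
width: 0.4
```

```bash
python3 st.py; python3 lid.py
```

```text
15.1167 [507.57 -37.53 299.77] F [0.08 0.32 1.33] w 0.4205725122065897 chest [  7.09 -88.85 299.77]
[[ 0.08  0.21 -0.97]
 [ 0.01 -0.98 -0.21]
 [-1.    0.01 -0.08]]
p 0.8520652780932282 r 233.66634663483396
theta 1.078 dist px 0.8344959363895162
theta 1.0830000000000002 dist px 10.567162285710593
[[0.196441650390625, -0.0785980224609375], [-0.1126708984375, 0.0918731689453125], [0.301605224609375, 0.2336883544921875], [0.10601806640625, -0.1514129638671875]] [1 1 1 1] [8.81 2.96 2.26 2.78]
15.1667
```

Forward about 50 mm to contact at y ≈ -42, then on to about -25, lowering slightly.

Call:
jog_arm(
  commands=[
    [255, 0.005, -0.035, 0, 0],
    [255, 0.005, -0.03, 0, 0],
    [255, 0.005, -0.02, 0, 0],
    [255, 0.005, -0.015, 0, 0],
    [255, 0, 0, 0, 0],
  ],
)

```text
clock: 15.58
eef_pos: [500.1, 14.5, 293.7]
tool_rot: [172.9, 84.9, 4.6]
wrist_force: [0.7, 0.1, 0.4]
width: 0.3
```

```bash
python3 st.py; python3 lid.py
```

```text
15.5833 [500.13  14.48 293.67] F [0.73 0.12 0.44] w 0.34966297580397265 chest [ 12.6  -36.6  293.67]
[[ 0.09  0.2  -0.98]
 [ 0.01 -0.98 -0.2 ]
 [-1.    0.01 -0.09]]
p 1.03152048358585 r 197.84883480819136
theta 0.8540000000000001 dist px 7.970295679456025
theta 1.045 dist px 10.502216268810384
[[23.266357421875, 10.693374633789062], [3.688232421875, 3.0574951171875], [4.6636962890625, 1.9165191650390625], [-0.052642822265625, 0.0343780517578125]] [1 1 1 1] [26.6   3.29  3.9   1.88]
15.6333
```

Call:
jog_arm(
  commands=[
    [255, 0.008, -0.018, 0, 0],
    [255, 0.008, -0.018, 0, 0],
    [255, 0, 0, 0, 0],
  ],
)

```text
clock: 15.88
eef_pos: [498.1, 32.9, 284.5]
tool_rot: [172.1, 84.8, 3.5]
wrist_force: [-0.0, 0.4, 0.0]
width: 0.6
```

```bash
python3 st.py|head -1; python3 lid.py|sed -n '2,3p'
```

```text
15.8833 [498.08  32.91 284.46] F [-0.01  0.39  0.03] w 0.6038598064525366 chest [ 15.12 -18.23 284.46]
theta 0.9470000000000001 dist px 10.519043639035303
[[7.8131103515625, 8.957389831542969], [9.08673095703125, 8.013641357421875], [0.63275146484375, -0.544586181640625], [0.165008544921875, 0.7139434814453125]] [1 1 1 1] [15.02 10.12 11.22  4.99]
```

Call:
jog_arm(
  commands=[
    [255, 0, 0, 0, 0],
    [255, 0, 0, 0, 0],
    [255, 0, 0, 0, 0],
  ],
)

```text
clock: 16.18
eef_pos: [498.5, 31.2, 284.7]
tool_rot: [171.5, 84.8, 2.7]
wrist_force: [-0.7, -0.0, 0.0]
width: 0.4
```

```bash
python3 st.py|head -1; python3 lid.py|sed -n '2,3p'
```

```text
16.1833 [498.45  31.18 284.67] F [-0.71 -0.02  0.05] w 0.4236788097918658 chest [ 15.07 -20.   284.67]
theta 0.887 dist px 11.185519531501619
[[-0.486785888671875, -0.3591461181640625], [5.61163330078125, 4.59918212890625], [6.49395751953125, 4.1930999755859375], [0.020233154296875, 0.5619964599609375]] [1 1 1 1] [1.59 9.28 5.8  4.98]
```

The lid is now sinking by itself, so I'm retreating and letting it settle.

Call:
jog_arm(
  commands=[
    [255, -0.02, 0.04, 0, 0],
    [255, -0.04, 0.05, 0, 0],
    [255, -0.05, 0.05, 0, 0],
    [255, -0.05, 0.05, 0, 0],
    [255, -0.04, 0.05, 0, 0],
    [255, -0.03, 0.05, 0, 0],
    [255, -0.02, 0.05, 0, 0],
    [255, 0, 0, 0, 0],
    [255, 0, 0, 0, 0],
    [255, 0, 0, 0, 0],
    [255, 0, 0, 0, 0],
    [255, 0, 0, 0, 0],
  ],
)

```text
clock: 17.23
eef_pos: [524.3, -179.6, 441.3]
tool_rot: [170.0, 84.9, 1.3]
wrist_force: [-0.2, 0.3, 0.1]
width: 0.4
```

```bash
python3 st.py|head -1; python3 lid.py; python3 - <<'E'
from h import *
for n in("scene","top"): cv2.imwrite(f"pics/{n}A.png",capture(n)["frame"][:,:,::-1])
E
```

```text
17.2333 [ 524.29 -179.62  441.34] F [-0.17  0.26  0.05] w 0.42042637341245576 chest [ -11.48 -230.71  441.34]
theta 1.5 dist px 86.64602599957874
theta 0.888 dist px 11.371793679461197
[[-78.73486328125, -128.98902893066406], [0.111846923828125, -0.15216064453125], [0.040802001953125, -0.148406982421875], [0.084075927734375, -0.1182708740234375]] [0 1 1 1] [0.   3.45 2.88 3.9 ]
17.2833
```

Call:
jog_arm(
  commands=[
    [255, 0, 0, 0, 0],
    [255, 0, 0, 0, 0],
    [255, 0, 0, 0, 0],
    [255, 0, 0, 0, 0],
    [255, 0, 0, 0, 0],
    [255, 0, 0, 0, 0],
    [255, 0, 0, 0, 0],
    [255, 0, 0, 0, 0],
    [255, 0, 0, 0, 0],
    [255, 0, 0, 0, 0],
    [255, 0, 0, 0, 0],
    [255, 0, 0, 0, 0],
  ],
)

```text
clock: 18.38
eef_pos: [524.4, -177.3, 441.3]
tool_rot: [169.9, 84.9, 1.4]
wrist_force: [-0.1, 0.8, 0.1]
width: 0.3
```

```bash
python3 lid.py; python3 - <<'E'
from h import *
v=np.load("pose.npy")
for n,(x0,y0,x1,y1) in {"scene":(270,60,430,240),"top":(225,140,345,310)}.items():
    A=cv2.imread(f"pics/{n}A.png").astype(int);c=capture(n);B=c["frame"][:,:,::-1].astype(int)
    d=np.abs(A-B).max(2)[y0:y1,x0:x1];print(n,"max diff",d.max(),"n>40",(d>40).sum())
    cv2.imwrite(f"pics/{n}B.png",B)
E
```

```text
theta 1.5 dist px 86.1917509931761
theta 0.888 dist px 11.370459394154679
[[0.801910400390625, 0.3714332580566406], [-0.000396728515625, 0.0015106201171875], [0.031158447265625, 0.004302978515625], [0.00836181640625, 0.005950927734375]] [0 1 1 1] [0.   0.85 0.98 0.96]
18.4333
scene max diff 41 n>40 1
top max diff 10 n>40 0[ WARN:0@1.660] global loadsave.cpp:1063 imwrite_ Unsupported depth image for selected encoder is fallbacked to CV_8U.
```

```bash
python3 - <<'E'
from h import *
v=np.load("pose.npy")
for n in ("scene","top"):
    c=capture(n);f=c["frame"];hsv=cv2.cvtColor(f,cv2.COLOR_RGB2HSV).astype(int)
    w=proj(c,c2w(v[:3],[proppt(1.39,122),proppt(1.39,132),proppt(1.39,221),[122,65,115]]));print(n,"elbow, bracket end, tip, pivot",w.tolist())
    x0,y0,x1,y1=[int(min(w[:,0]))-22,int(min(w[:,1]))-30,int(max(w[:,0]))+40,int(max(w[:,1]))+12]
    print("origin",x0,y0)
    for r in range(y0,y1):
        print(r,''.join('#' if (p[2]<105 and p[1]<90 and (p[0]>90 or p[1]<60)) else 'o' if p[1]<60 else 'L' if p[2]>185 else '.' for p in hsv[r,x0:x1]))
E
```

```text
scene elbow, bracket end, tip, pivot [[364.1099478940125, 178.3550705210438], [362.2815357070731, 181.656673252249], [345.1123634842926, 212.65941229992058], [369.155521453509, 222.95440208727675]]
origin 323 148
148 ......................................................LLLLLL.......................o.o
149 ......................................................LLLLL.........................oo
150 .....................................................LLLLLL...........................
151 .....................................................LLLLL............................
152 ....................................................LLLLL.............................
153 ....................................................LLLLL.............................
154 ...................................................LLLLL..............................
155 ..................................................LLLLLL..............................
156 ..................................................LLLLL...............................
157 .................................................LLLLL..........
[... 13447 characters left out ...]
................
214 ..........................##########...................................
215 ..........................########.....................................
216 ..........................######.......................................
217 ..........................######.......................................
218 ..........................######.......................................
219 ..........................######.LLLL..................................
220 ..................................LLL..................................
221 ..................................LLL..................................
222 ..................................LLL..................................
```

```bash
python3 lid.py | sed -n 2,4p; python3 -c "
from bench import workorder;print(workorder.close_job())"
```

```text
theta 0.888 dist px 11.361059878605513
[[0.0185546875, 0.03308677673339844], [-0.00677490234375, 0.0065155029296875], [-0.0498046875, -0.0026397705078125], [-0.00775146484375, -0.0018310546875]] [0 1 1 1] [0.   0.92 1.07 0.97]
18.6833
the job is handed in; nothing more can be done
None
```

The lid is down on the prop rod and the rod is carrying it. I handed the job in at about 18.7 s of the 51 s allowed.

**What I did:** I pinched the rod's grip and swung the rod up to about 1.4 rad. Then I pushed the lid's back with the closed fingers. The first push left it standing at about 1.08 rad, held by the stiff hinge. A second push tipped it until it sank by itself, and I drew the arm well clear.

**Last checks:**
- **Lid angle:** it stopped at about 0.89 rad and did not move over the last 1.4 s, with point movement under about 0.05 px. One of the tracked points was lost behind the arm. The angle rests on another, which sat about 11 px off the modelled edge line, so it is approximate.
- **Rod in slot:** colour maps of the scene and top pictures show the bend between the notch's cheeks and up at its roof. I had no direct measure of the y and z offsets in the slot.
- **Bystanders:** the wooden strip looks to be where it was in the top picture. I did not measure the bowl and mallet, but the arm kept away from both.
- **Forces:** the highest wrist force I read was about 14 N, while swinging the rod.

**Disagreements:** the two cameras differed by up to about 5 px (roughly 10 mm) on the rod. The gripper read about 9 to 10 mm when closed on the 12 mm rod.

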